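Get the lead weight out from under the drying rack's shelf

TASK

The lead weight that lies on the base of the drying stand, under its lift-off shelf, is needed on the pressing board. Clear the jar and the loupe off the shelf and then the shelf itself aside onto the cork mat, each standing on the mat by itself, and then set the weight flat on the middle of the pressing board, lengthways with it. Then put the shelf back level, fully down on all four posts, and stand the jar and the loupe upright again on it, each just where it stood before; do not tip over the jar or disturb the roll of tape and tub of cotton buds nearby.

Things in the scene. Friction and masses are not known exactly. Their poses are not given: they have to be found in the camera images.
- stand_seat (a point): Fixed drying stand: wooden base 264 x 202 x 10 mm; posts at x = +-108, y = +-77 mm of this point: white sleeves 28 mm in diameter up to 58 mm above the table, then steel pins 8 mm in diameter to 82 mm (last 8 mm tapered). The point is on the middle axis, level with the sleeves' tops, on which the shelf rests, 58 mm above the table. x along its long side, y across, z up.
- tier_grip (a point): Loose shelf, 0.35 kg, seated on the stand: plywood 252 x 190 x 8 mm, a 15 mm hole at each corner (x = +-108, y = +-77 mm) for a pin, an 80 x 130 mm window, over it along x a dark wooden carrying bar 100 long, 14 wide, 12 mm high. The point is the bar's middle, 36 mm above the plate's underside. x along the bar and long side, y across, z up. Fits turned half round too.
- jar_center (a point): Small white screw jar with a black lid, 49 mm in diameter, 60 mm tall, loose, about 0.14 kg, upright on one end of the shelf, about 84 mm from the bar's middle. The point is its centre, 30 mm above its underside; z along its axis.
- loupe_center (a point): Black stand loupe (short black cylinder), 43 mm in diameter, 38 mm tall, loose, 0.06 kg, upright on the other end of the shelf. The point is its centre, 19 mm above its underside; z along its axis.
- weight_center (a point): Grey cloth-covered lead weight, a block 100 x 45 x 26 mm, loose, about 0.6 kg, lying flat on the stand's base (its underside 10 mm above the table), below the window of the shelf, its long side roughly across the stand. The point is its centre, 13 mm above its underside; x along its 100 mm side, y along its 45 mm side.
- mat_top (a point): Fixed cork mat 270 x 300 mm, 16 mm thick, the side area for what is cleared away. The point is the centre of its upper face, 16 mm above the table; x along its 270 mm side, y along its 300 mm side.
- board_top (a point): Fixed pale pressing board, a block 100 x 130 x 24 mm. The point is the centre of its upper face, 24 mm above the table; x along its 100 mm side, y along its 130 mm side.
- tape_1: Bystander: roll of tan tape, 98 mm in diameter, 25 mm high, lying flat. Origin at the centre of its underside.
- buds: Bystander: round clear tub of cotton buds, 77 mm in diameter, 80 mm tall. Origin at the centre of its underside.

How it is judged:
On the way, in this order (a step that is already met when the one before it is completed fails the run):
1. jar, loupe and shelf all stand on the cork mat, the jar and the loupe beside the shelf (x of jar_center in the frame of mat_top between -0.135 and 0.135 m and y of jar_center in the frame of mat_top between -0.15 and 0.15 m and z of jar_center in the frame of mat_top between 0.024 and 0.0345 m and x of loupe_center in the frame of mat_top between -0.135 and 0.135 m and y of loupe_center in the frame of mat_top between -0.15 and 0.15 m and z of loupe_center in the frame of mat_top between 0.014 and 0.0235 m and x of tier_grip in the frame of mat_top between -0.135 and 0.135 m and y of tier_grip in the frame of mat_top between -0.15 and 0.15 m and z of tier_grip in the frame of mat_top between 0.03 and 0.041 m and angle between each of jar_center, loupe_center's own z axis and vertical below 0.1 rad and angle between tier_grip's own z axis and vertical below 0.05 rad), for 0.2 s.
2. the weight lies flat on the middle of the pressing board, lengthways, let go (horizontal distance between weight_center and board_top below 0.014 m and z of weight_center in the frame of board_top between 0.008 and 0.018 m and angle between weight_center's own z axis and vertical below 0.1 rad and angle between the x axis of weight_center and the y axis of board_top, either way round below 0.2 rad and linear speed of weight below 0.02 m/s and angular speed of weight below 0.2 rad/s and contact force between the fingers and weight below 0.1 N), for 0.2 s.
At the end, for the whole second after the job is handed in: Weight flat on the board, centre within 14 mm, long sides within 0.2 rad; shelf down on all four sleeves (3 mm in height, 7 mm sideways, level within 0.03 rad); jar and loupe upright on it, each within 15 mm of where it stood at the start; all released and at rest (horizontal distance between weight_center and board_top below 0.014 m and z of weight_center in the frame of board_top between 0.008 and 0.018 m and angle between each of weight_center, jar_center, loupe_center's own z axis and vertical below 0.1 rad and angle between the x axis of weight_center and the y axis of board_top, either way round below 0.2 rad and horizontal distance between tier_grip and stand_seat below 0.007 m and z of tier_grip in the frame of stand_seat between 0.033 and 0.0395 m and angle between tier_grip's own z axis and vertical below 0.03 rad and angle between the x axis of tier_grip and the x axis of stand_seat, either way round below 0.08 rad and distance of each of jar_center, loupe_center from where it was at the start of the episode below 0.015 m and linear speed of each of tier, jar, loupe, weight below 0.02 m/s and angular speed of each of tier, jar, loupe, weight below 0.2 rad/s); the robot touches nothing.
It fails at once if the jar is tipped over (angle between jar_center's own z axis and vertical above 0.8 rad).
It fails at once if a bystander (tape, cotton buds) is disturbed by more than 30 mm (distance of any of tape_1, buds from where it was at the start of the episode above 0.03 m).
It also fails if it takes over 141 s, if anything falls off the work surface, if the arm or the gripper's body presses on something with over 40 N, if the wrist force passes 120 N, or if a joint passes its speed limit or range.

ROBOT

A 6-joint arm with a two-finger parallel gripper is mounted at the origin on a cart in front of the work surface, level with it; the furniture and walls round the work are solid. World frame = base frame: x ahead of the robot, y to its left, z up, the work surface at z = 0. Lengths are in m, angles in rad, forces in N, time in s.
With the tool pointing down it reaches from about 0.375 to 0.9 m from the base axis. Payload 3.1 kg.
Tool frame: the origin (TCP) lies midway between the tips of the shut fingers; the grasp point (between the pads) lies 19 mm behind it; z points along the fingers, y is the line along which they close (so a half turn about z gives the same grasp; the last joint's range is limited). The gripper opens to 85 mm and grips with 20 to 120 N. Pads are 22 mm wide; open, the fingers measure 114 mm over their backs; the gripper's body (76 mm by 85 mm) begins 54 mm behind the grasp point. The pads swing forward as they close: fully open they stand 13 mm farther back than shut.
Start: joints at [-1.298, 0.527, 1.433, -0, 1.181, -0.178], TCP at [0.273, -0.562, 0.231] pointing down, gripper open.
Joint ranges: [-3.08, 3.08], [-0.75, 2.2], [0.22, 2.44], [-1.43, 4.57], [0, 2.65], [-2.85, 2.85]. Speed limits (rad/s): [2.79, 2.79, 3.14, 3.14, 3.14, 3.14].

INTERFACE

Orientations are given as a unit quaternion [x, y, z, w].
In Python, from workcell import robot gives the robot as it stands.
- The arm moves only by the shell command python3 -m pendant 'ROWS'. ROWS is a JSON object of lists of equal length, an entry for each row: "rot": the turn, a rotation vector about the tool's x, y, z in rad, a list of three; "xyz": the shift along the tool's x, y, z in mm, a list of three; "fingers": the closure, from 0 (fully open) to 1 (shut). A call has exactly 8 rows; each row is the pose to reach, as a shift and turn from the pose commanded when the call began, along the tool's axes at that moment; what a row does not reach only later rows make up. A row lasts 1/10 s, in which the tool goes at most 50 mm and 8.59 degrees, less where a joint would pass 70% of its speed; a pose out of reach is approached as far as the arm can. A call with a gripper value outside its range is refused whole. The fingers move at their own pace and stop on an object; the grip force is fixed at half the most. Time passes only in rows, so rows that repeat a pose let the fingers close, or fill a call up. It gives the time, the measured TCP pose, the force, the opening and the grip force at its end, in the units of the state.
- robot.state(): the state, without advancing time (a new reading comes with each control period).
- robot.camera(name): name is "side" or "top"; returns a dict with "color" (420x560x3 uint8, red, green, blue), "camera_matrix" (3x3 intrinsics, pixels), "view" (4x4, takes a point from world to camera coordinates). Camera axes: x right, y down, z forward; pixel columns grow to the right and rows downward; lengths in m; the calibration is good to about 2 mm. A picture is of the moment at which its call begins. There is no depth.
- robot.job_done(): hands the job in; it is judged then, once.
The state is a dict: "clock": time; "joint_pos": joint angles; "joint_vel": joint speeds; "effort": joint torques, N m; "position": TCP position; "tool_rot": TCP orientation; "wrist_force": force on the tool from outside, world axes, zero at the start; "wrist_torque": the same for the moment, N m; "grip_width": finger opening in m; "gripper_force": force on a finger pad.
Only numpy, scipy, OpenCV 4.12 (cv2) and the standard library are available. Lean on these libraries where they do the work, as an engineer would, in place of code of your own. Each camera call takes 0.05 s, during which the arm holds its last target. There are 200 camera calls.

## Working session

There is one attempt and no reset: what is moved stays moved. The work goes in short steps, Python scripts to look and compute and a shell command to move; the robot and the scene stay as the last step left them, time stands still between calls to the robot, and variables do not carry over. Pictures are saved under pics/ and viewed, at most 14 in all, crops included, and the job is handed in when it is done.

```bash
mkdir -p pics; ls
cat > h.py <<'E'
import numpy as np, cv2
from workcell import robot
from scipy.spatial.transform import Rotation as R
def ray(c,uv,z):
    K=np.array(c['camera_matrix']);V=np.array(c['view'])
    d=V[:3,:3].T@np.linalg.inv(K)@np.array([uv[0],uv[1],1.]);o=-V[:3,:3].T@V[:3,3]
    return (o+d*(z-o[2])/d[2])
def proj(c,p):
    K=np.array(c['camera_matrix']);V=np.array(c['view'])
    q=K@(V[:3,:3]@np.array(p)+V[:3,3]);return q[:2]/q[2]
def save(c,n): cv2.imwrite('pics/'+n,c['color'][:,:,::-1])
E
python3 - <<'E'
from h import *
for n in('top','side'):
    c=robot.camera(n);save(c,n+'0.png');np.save(n+'0.npy',c,allow_pickle=True)
    V=np.array(c['view']);print(n,-V[:3,:3].T@V[:3,3],V[2,:3],c['camera_matrix'])
print(robot.state())
E
```

```text
pics
top [ 0.50354281 -0.00933643  1.34253999] [ 0.08307607 -0.00178312 -0.99654161] [[492.57238247   0.         271.23934303]
 [  0.         492.57238247 210.58163744]
 [  0.           0.           1.        ]]
side [0.17784129 1.08021486 0.67660374] [ 0.32087756 -0.83942849 -0.43863127] [[519.7035407    0.         284.05699513]
 [  0.         519.7035407  212.210428  ]
 [  0.           0.           1.        ]]
{'clock': 0.1, 'joint_pos': array([-1.29750475e+00,  5.28345092e-01,  1.43378106e+00, -2.78746954e-05,
        1.18141086e+00, -1.78529553e-01]), 'joint_vel': array([ 0.00071762, -0.00198494, -0.00237509, -0.00096749, -0.00060493,
       -0.00109971]), 'effort': array([-5.22901837e-05, -4.43304026e+01, -1.78586751e+01, -1.46576363e-04,
        3.85043764e-03, -1.59597835e-05]), 'position': array([ 0.27270262, -0.56164636,  0.23044656]), 'tool_rot': array([ 9.74588901e-01,  2.23998946e-01, -5.89199486e-05, -9.70476183e-04]), 'wrist_force': array([-0.05373273,  0.49246457, -0.23080017]), 'wrist_torque': array([ 0.03060964, -0.0196674 ,  0.05000612]), 'gripper_force': 0.0, 'grip_width': 0.08541951720167543}
```

View pics/top0.png

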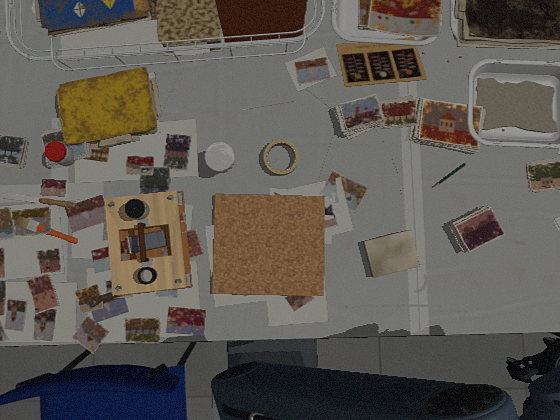

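View pics/side0.png

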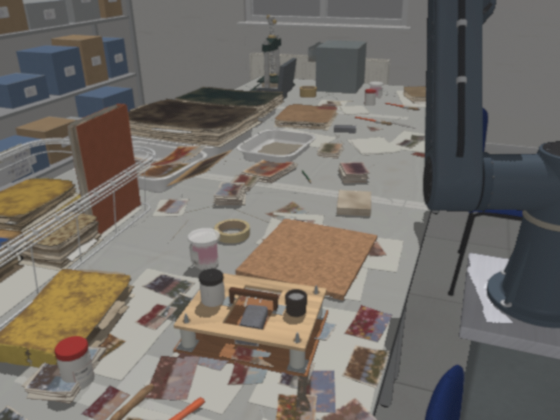

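The top view has +x up and +y left. The shelf is around (148,243), with the jar at (134,209), the loupe at (148,275), the mat at (269,245), the board at (390,253), the tub at (219,156) and the tape at (280,157).

Run:
```python
from h import *
c=np.load('top0.npy',allow_pickle=True).item()
s=np.load('side0.npy',allow_pickle=True).item()
a=cv2.resize(c['color'][185:305,95:205],None,fx=5,fy=5,interpolation=cv2.INTER_CUBIC)
b=cv2.resize(s['color'][255:375,160:340],None,fx=4.4,fy=4.4,interpolation=cv2.INTER_CUBIC)
cv2.imwrite('pics/ct.png',a[:,:,::-1]);cv2.imwrite('pics/cs.png',b[:,:,::-1])
h=cv2.cvtColor(c['color'],cv2.COLOR_RGB2HSV)
for p in[(134,243),(269,245),(390,253),(120,250),(134,209),(142,240),(115,285),(350,250),(430,250),(165,240)]: print(p,h[p[1],p[0]])
```

```text
(134, 243) [114  30  43]
(269, 245) [ 15 136 101]
(390, 253) [ 18  56 113]
(120, 250) [ 19 110 118]
(134, 209) [108  46  28]
(142, 240) [  7 148  67]
(115, 285) [ 18  99 142]
(350, 250) [ 45   9 114]
(430, 250) [ 30   7 113]
(165, 240) [97 37 62]
```

View pics/ct.png

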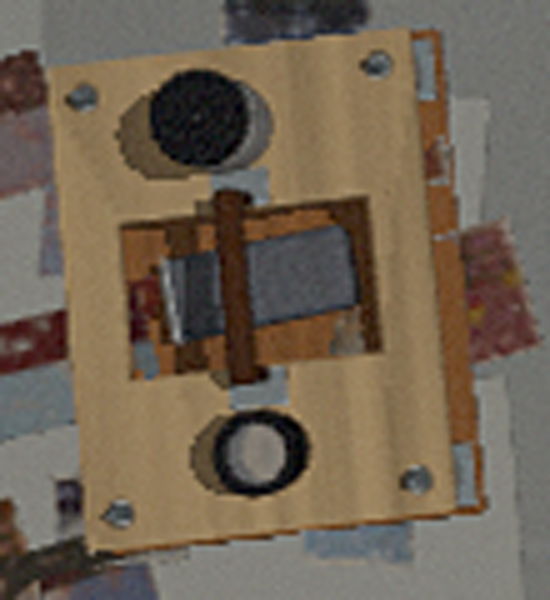

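View pics/cs.png

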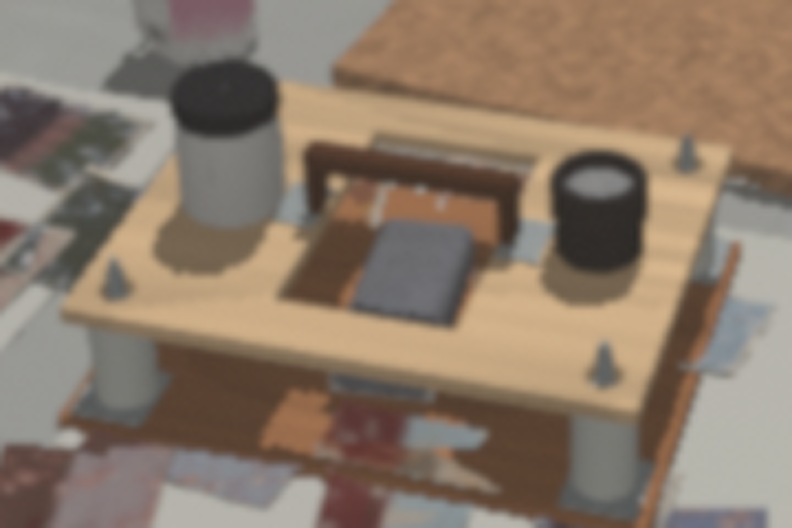

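The crops show all four pin tips, the jar's black lid, the loupe's ring and the weight through the window, angled about 10° to the stand. Now I'll measure.

Run:
```python
from h import *
c=np.load('top0.npy',allow_pickle=True).item()
s=np.load('side0.npy',allow_pickle=True).item()
im=c['color'];h=cv2.cvtColor(im,cv2.COLOR_RGB2HSV)
def rect(mask,z,seed,name,off=(0,0)):
    n,l,st,_=cv2.connectedComponentsWithStats(mask.astype(np.uint8)); m=(l==l[seed[1]-off[1],seed[0]-off[0]]).astype(np.uint8)
    k=max(cv2.findContours(m,0,2)[0],key=cv2.contourArea)[:,0]+np.array(off)
    P=np.array([ray(c,p,z)[:2] for p in k],np.float32)*1000
    r=cv2.minAreaRect(P);print(name,np.round(r[0],1),np.round(r[1],1),round(r[2],1))
H,S,V=[h[...,i].astype(int) for i in range(3)]
rect((abs(H-14)<7)&(S>100)&(V>60),.016,(269,245),'mat')
rect((abs(H-18)<7)&(S>38)&(V>80),.024,(390,253),'board')
pl=((abs(H-18)<6)&(S>60)&(V>75)); rect(pl,.066,(115,285),'plate')
# pins
P=[ray(c,(95+u/5-.4,185+v/5-.4),.080)[:2]*1000 for u,v in[(82,97),(376,63),(416,480),(120,513)]]
P=np.array(P);print('pins',P.round(1).tolist(),P.mean(0),np.linalg.norm(P-np.roll(P,1,0),axis=1))
d=(P[0]+P[1]-P[2]-P[3]);print('ang x',np.degrees(np.arctan2(d[1],d[0])))
K=np.array([ray(c,(95+u/5-.4,185+v/5-.4),.066)[:2]*1000 for u,v in[(50,70),(410,30),(455,515),(90,552)]])
print('plate',K.mean(0),np.linalg.norm(K-np.roll(K,1,0),axis=1)); d=K[0]+K[1]-K[2]-K[3];print(np.degrees(np.arctan2(d[1],d[0])))
for n,(u,v),z in[('jarlid',(199,118),.126),('loupe',(260,453),.104),('barmid',(235,287),.1),('bar end',(234,192),.1),('bar end2',(245,382),.1)]:
    print(n,(ray(c,(95+u/5-.4,185+v/5-.4),z)*1000).round(1))
W=np.array([ray(c,(95+u/5-.4,185+v/5-.4),.036)[:2]*1000 for u,v in[(164,260),(347,226),(358,303),(182,343)]])
print('W',W.round(1).tolist(),W.mean(0),np.linalg.norm(W-np.roll(W,1,0),axis=1));d=W[0]+W[3]-W[1]-W[2];print(np.degrees(np.arctan2(d[1],d[0])))
for n,u,z in[('tub',(219,156),.08),('tape',(280,157),.025)]:print(n,ray(c,u,z).round(3))
# side checks: project
for n,p in[('jar',(0,0))]:pass
```

```text
mat [517.   -1.2] [298.2 291. ] 87.4
board [ 491.3 -329.4] [ 98.9 129.1] 12.5
plate [536.9 307.5] [255.2 215.2] 5.3
pins [[636.7, 400.5], [650.3, 248.9], [436.5, 230.6], [423.9, 381.0]] [536.84418077 315.24935755] [213.72399332 152.15904412 214.57761472 151.00236927]
ang x 5.061658230453502
plate [535.63180743 317.43581026] [250.07585721 188.49924187 252.20170813 187.87642108]
4.7309813648467935
jarlid [619.8 327.5 126. ]
loupe [453.2 303.7 104. ]
barmid [536.4 316.9 100. ]
bar end [584.3 317.2 100. ]
bar end2 [488.6 312.1 100. ]
W [[553.4, 371.2], [568.8, 274.1], [527.9, 268.6], [509.3, 361.8]] [539.83733731 318.95155972] [45.09064758 98.35051129 41.2881737  95.03577383]
100.16078925142702
tub [0.755 0.12  0.08 ]
tape [ 0.758 -0.039  0.025]
```

```bash
cat >> h.py <<'E'
def plan(x,y,z,yaw,label=''):
    "tool-frame shift (mm) and turn to TCP target in mm, tool down, tool x at yaw deg"
    st=robot.state();R0=R.from_quat(st['tool_rot'])
    a=np.radians(yaw);T=R.from_matrix(np.array([[np.cos(a),np.sin(a),0],[np.sin(a),-np.cos(a),0],[0,0,-1]]))
    d=R0.inv().apply(np.array([x,y,z])-st['position']*1000)
    print(label,'xyz',d.round(1).tolist(),'rot',(R0.inv()*T).as_rotvec().round(4).tolist())
E
python3 - <<'E'
from h import *
c=np.load('top0.npy',allow_pickle=True).item()
s=np.load('side0.npy',allow_pickle=True).item()
for n,p,m in[('jar',(.6198,.3275,.126),(224,85)),('loupe',(.4532,.3037,.104),(600,182)),('pinA',(.6367,.4005,.08),(114,262)),('pinD',(.4239,.381,.08),(603,348)),('pinC',(.4365,.2306,.08),(687,139))]:
    q=proj(s,p);print(n,q.round(1),'seen',np.round((160+m[0]/4.4-.4,255+m[1]/4.4-.4),1))
im=c['color'];h=cv2.cvtColor(im,cv2.COLOR_RGB2HSV)[185:310,200:340].astype(int)
m=((abs(h[...,0]-14)<7)&(h[...,1]>100)&(h[...,2]>60)).astype(np.uint8)
m=cv2.morphologyEx(m,cv2.MORPH_OPEN,np.ones((21,21)))
k=max(cv2.findContours(m,0,2)[0],key=cv2.contourArea)[:,0]+np.array([200,185])
r=cv2.minAreaRect(np.array([ray(c,p,.016)[:2] for p in k],np.float32)*1000);print('mat',r)
plan(619.8,327.5,231,4.9,'above jar')
E
```

```text
jar [211.  273.1] seen [210.5 273.9]
loupe [295.5 292.4] seen [296. 296.]
pinA [186.6 312. ] seen [185.5 314.1]
pinD [296.6 330.4] seen [296.6 333.7]
pinC [315.3 284.3] seen [315.7 286.2]
mat ((523.707275390625, -0.8259735107421875), (296.9435729980469, 267.9773254394531), 87.36434173583984)
above jar xyz [700.5, -648.4, 0.9] rot [-0.002, 0.0, 0.3663]
```

The points agree across the two views, and the mat is centred at (524,-1) mm, turned -2.6°. Moving above the jar.

```bash
python3 -m pendant '{"xyz":[[30,-28,0],[70,-64,0],[105,-98,0],[140,-130,0],[177,-164,0],[212,-196,0],[248,-230,0],[280,-260,0]],"rot":[[0,0,0],[0,0,0],[0,0,0],[0,0,0],[0,0,0],[0,0,0],[0,0,0],[0,0,0]],"fingers":[0,0,0,0,0,0,0,0]}'
python3 -m pendant '{"xyz":[[30,-28,0],[70,-64,0],[105,-98,0],[140,-130,0],[177,-164,0],[212,-196,0],[248,-230,0],[280,-260,0]],"rot":[[0,0,0],[0,0,0],[0,0,0],[0,0,0],[0,0,0],[0,0,0],[0,0,0],[0,0,0]],"fingers":[0,0,0,0,0,0,0,0]}'
python3 -m pendant '{"xyz":[[30,-28,0],[60,-56,0],[90,-84,0],[120,-112,0],[140,-128,0],[140,-128,0],[140,-128,0],[140,-128,0]],"rot":[[0,0,0.1],[0,0,0.2],[0,0,0.3],[0,0,0.366],[0,0,0.366],[0,0,0.366],[0,0,0.366],[0,0,0.366]],"fingers":[0,0,0,0,0,0,0,0]}'
python3 -c "
from h import *
plan(619.8,327.5,82,4.9)"
```

```text
clock: 0.9
position: [0.4113, -0.2036, 0.2311]
tool_rot: [0.975, 0.224, -0.0, -0.0]
wrist_force: [0.9, 0.1, -0.0]
grip_width: 0.0856
gripper_force: 0.0
clock: 1.7
position: [0.5499, 0.1525, 0.231]
tool_rot: [0.974, 0.224, -0.0, -0.0]
wrist_force: [0.6, -1.1, 0.1]
grip_width: 0.0856
gripper_force: 0.0
clock: 2.5
position: [0.6191, 0.3252, 0.2308]
tool_rot: [0.999, 0.043, -0.001, 0.0]
wrist_force: [-0.8, -0.4, -0.1]
grip_width: 0.0858
gripper_force: 0.0
 xyz [1.2, -2.4, 148.8] rot [0.0008, 0.0018, -0.0004]
```

```bash
python3 -m pendant '{"xyz":[[1,-2,30],[1,-2,70],[1,-2,105],[1,-2,130],[1,-2,143],[1,-2,149],[1,-2,149],[1,-2,149]],"rot":[[0,0,0],[0,0,0],[0,0,0],[0,0,0],[0,0,0],[0,0,0],[0,0,0],[0,0,0]],"fingers":[0,0,0,0,0,0,0,0]}'
python3 -m pendant '{"xyz":[[0,0,0],[0,0,0],[0,0,0],[0,0,0],[0,0,0],[0,0,0],[0,0,0],[0,0,0]],"rot":[[0,0,0],[0,0,0],[0,0,0],[0,0,0],[0,0,0],[0,0,0],[0,0,0],[0,0,0]],"fingers":[0.2,0.3,0.4,0.6,0.8,1,1,1]}'
python3 -c "
from h import *
s=robot.camera('side');save(s,'g1.png');print(robot.state()['wrist_force'],robot.state()['position'])"
```

```text
clock: 3.3
position: [0.6217, 0.3285, 0.084]
tool_rot: [0.999, 0.043, 0.001, -0.0]
wrist_force: [0.2, 0.1, 0.3]
grip_width: 0.0853
gripper_force: 0.0
clock: 4.1
position: [0.6212, 0.3288, 0.0834]
tool_rot: [0.999, 0.043, 0.001, -0.0]
wrist_force: [-1.0, 0.1, 5.4]
grip_width: 0.0468
gripper_force: 61.7
[-0.53163811 -0.24116202  5.40616226] [0.62115741 0.32883484 0.08343815]
```

View pics/g1.png

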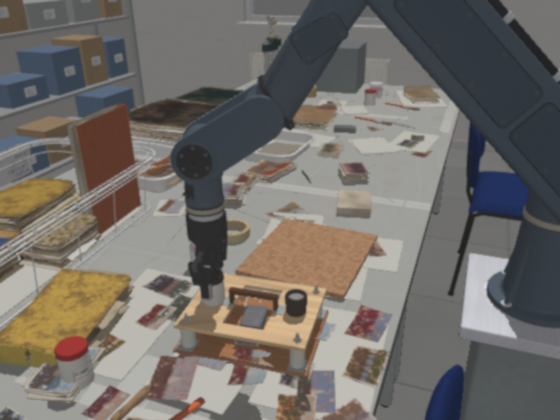

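The fingers hold the jar squarely; the pick TCP was (621,329,83). Lifting it and carrying it to the mat at (579,-108).

```bash
python3 -m pendant '{"xyz":[[0,0,-10],[0,0,-40],[0,0,-80],[0,0,-100],[-10,50,-100],[-18,95,-100],[-26,140,-100],[-33,180,-100]],"rot":[[0,0,0],[0,0,0],[0,0,0],[0,0,0],[0,0,0],[0,0,0],[0,0,0],[0,0,0]],"fingers":[1,1,1,1,1,1,1,1]}'
python3 -m pendant '{"xyz":[[-8,45,0],[-16,90,0],[-24,135,0],[-31,175,0],[-38,212,0],[-44,240,0],[-46,252,0],[-46,252,0]],"rot":[[0,0,0],[0,0,0],[0,0,0],[0,0,0],[0,0,0],[0,0,0],[0,0,0],[0,0,0]],"fingers":[1,1,1,1,1,1,1,1]}'
python3 -c "
from h import *
plan(579,-108,34.5,4.9)"
```

```text
clock: 4.95
position: [0.6021, 0.1442, 0.1822]
tool_rot: [0.999, 0.043, -0.001, 0.0]
wrist_force: [0.7, 0.5, -1.6]
grip_width: 0.0465
gripper_force: 62.0
clock: 5.75
position: [0.5787, -0.1102, 0.1822]
tool_rot: [0.999, 0.041, -0.0, -0.0]
wrist_force: [0.4, -0.2, -1.2]
grip_width: 0.0467
gripper_force: 62.0
 xyz [0.6, -2.1, 147.7] rot [-0.0002, 0.0003, -0.0025]
```

```bash
python3 -m pendant '{"xyz":[[0,-2,40],[0,-2,80],[0,-2,110],[0,-2,130],[0,-2,140],[0,-2,145],[0,-2,148],[0,-2,148]],"rot":[[0,0,0],[0,0,0],[0,0,0],[0,0,0],[0,0,0],[0,0,0],[0,0,0],[0,0,0]],"fingers":[1,1,1,1,1,1,1,1]}'
python3 -m pendant '{"xyz":[[0,0,0],[0,0,0],[0,0,0],[0,0,0],[0,0,0],[0,0,-30],[0,0,-70],[0,0,-110]],"rot":[[0,0,0],[0,0,0],[0,0,0],[0,0,0],[0,0,0],[0,0,0],[0,0,0],[0,0,0]],"fingers":[0.8,0.6,0.4,0.2,0,0,0,0]}'
python3 -c "
from h import *
plan(453.2,303.7,145,4.9)"
```

```text
clock: 6.55
position: [0.5793, -0.1066, 0.035]
tool_rot: [0.999, 0.043, 0.001, 0.0]
wrist_force: [-0.8, -0.5, -0.5]
grip_width: 0.0466
gripper_force: 62.0
clock: 7.35
position: [0.5781, -0.1066, 0.145]
tool_rot: [0.999, 0.043, -0.001, -0.0]
wrist_force: [0.6, -1.2, -0.5]
grip_width: 0.0856
gripper_force: 0.0
 xyz [-89.4, -419.5, 0.5] rot [-0.0008, 0.0016, 0.0002]
```

```bash
python3 -m pendant '{"xyz":[[-8,-38,0],[-18,-85,0],[-28,-130,0],[-38,-178,0],[-48,-225,0],[-58,-272,0],[-67,-315,0],[-75,-353,0]],"rot":[[0,0,0],[0,0,0],[0,0,0],[0,0,0],[0,0,0],[0,0,0],[0,0,0],[0,0,0]],"fingers":[0,0,0,0,0,0,0,0]}'
python3 -m pendant '{"xyz":[[-10,-45,0],[-14,-66,0],[-14,-66,0],[-14,-66,30],[-14,-66,55],[-14,-66,68],[-14,-66,74],[-14,-66,74]],"rot":[[0,0,0],[0,0,0],[0,0,0],[0,0,0],[0,0,0],[0,0,0],[0,0,0],[0,0,0]],"fingers":[0,0,0,0,0,0,0,0]}'
python3 -m pendant '{"xyz":[[0,0,0],[0,0,0],[0,0,0],[0,0,0],[0,0,0],[0,0,0],[0,0,0],[0,0,0]],"rot":[[0,0,0],[0,0,0],[0,0,0],[0,0,0],[0,0,0],[0,0,0],[0,0,0],[0,0,0]],"fingers":[0.2,0.3,0.4,0.6,0.8,1,1,1]}'
```

```text
clock: 8.15
position: [0.4727, 0.2405, 0.1445]
tool_rot: [0.999, 0.043, 0.0, -0.0]
wrist_force: [0.3, -0.5, -0.5]
grip_width: 0.0858
gripper_force: 0.0
clock: 8.95
position: [0.4542, 0.3024, 0.0699]
tool_rot: [0.999, 0.042, -0.001, 0.0]
wrist_force: [0.1, 0.7, 0.4]
grip_width: 0.0853
gripper_force: 0.0
clock: 9.75
position: [0.4547, 0.3035, 0.0715]
tool_rot: [0.999, 0.043, 0.001, -0.0]
wrist_force: [-1.6, -0.2, 4.6]
grip_width: 0.0405
gripper_force: 60.0
```

```bash
python3 -m pendant '{"xyz":[[0,0,-10],[0,0,-45],[0,0,-80],[-3,40,-90],[-6,80,-90],[-10,125,-90],[-13,170,-90],[-16,215,-90]],"rot":[[0,0,0],[0,0,0],[0,0,0],[0,0,0],[0,0,0],[0,0,0],[0,0,0],[0,0,0]],"fingers":[1,1,1,1,1,1,1,1]}'
python3 -m pendant '{"xyz":[[-3,40,0],[-6,80,0],[-10,125,0],[-13,165,0],[-14,185,0],[-14,190,0],[-14,190,30],[-14,190,60]],"rot":[[0,0,0],[0,0,0],[0,0,0],[0,0,0],[0,0,0],[0,0,0],[0,0,0],[0,0,0]],"fingers":[1,1,1,1,1,1,1,1]}'
python3 -c "
from h import *
plan(459,-103,22.5,4.9)"
```

```text
clock: 10.55
position: [0.4564, 0.086, 0.1611]
tool_rot: [0.999, 0.043, 0.0, 0.0]
wrist_force: [1.2, 0.3, -2.1]
grip_width: 0.0406
gripper_force: 60.7
clock: 11.35
position: [0.4597, -0.1028, 0.1008]
tool_rot: [0.999, 0.043, 0.001, 0.001]
wrist_force: [0.5, 0.4, -0.9]
grip_width: 0.0404
gripper_force: 60.7
 xyz [-0.9, 0.0, 78.3] rot [0.0014, -0.0029, 0.0002]
```

```bash
python3 -m pendant '{"xyz":[[0,0,30],[0,0,55],[0,0,68],[0,0,74],[0,0,77],[0,0,78],[0,0,78],[0,0,78]],"rot":[[0,0,0],[0,0,0],[0,0,0],[0,0,0],[0,0,0],[0,0,0],[0,0,0],[0,0,0]],"fingers":[1,1,1,1,1,1,1,1]}'
python3 -m pendant '{"xyz":[[0,0,0],[0,0,0],[0,0,0],[0,0,0],[0,0,0],[0,0,-40],[0,0,-90],[0,0,-140]],"rot":[[0,0,0],[0,0,0],[0,0,0],[0,0,0],[0,0,0],[0,0,0],[0,0,0],[0,0,0]],"fingers":[0.8,0.6,0.4,0.2,0,0,0,0]}'
python3 -c "
from h import *
plan(536.3,316.4,150,4.9)
c=robot.camera('top');save(c,'m1.png');a=cv2.resize(c['color'][185:305,95:335],None,fx=3.3,fy=3.3)
cv2.imwrite('pics/m1c.png',a[:,:,::-1])"
```

```text
clock: 12.15
position: [0.4594, -0.1032, 0.023]
tool_rot: [0.999, 0.043, 0.001, 0.0]
wrist_force: [0.2, 0.1, -0.9]
grip_width: 0.0406
gripper_force: 60.7
clock: 12.95
position: [0.4581, -0.1027, 0.1631]
tool_rot: [0.999, 0.043, -0.001, -0.001]
wrist_force: [1.2, -0.4, -0.1]
grip_width: 0.0855
gripper_force: 0.0
 xyz [113.8, -410.9, 13.5] rot [-0.0015, 0.0025, 0.0001]
```

View pics/m1c.png

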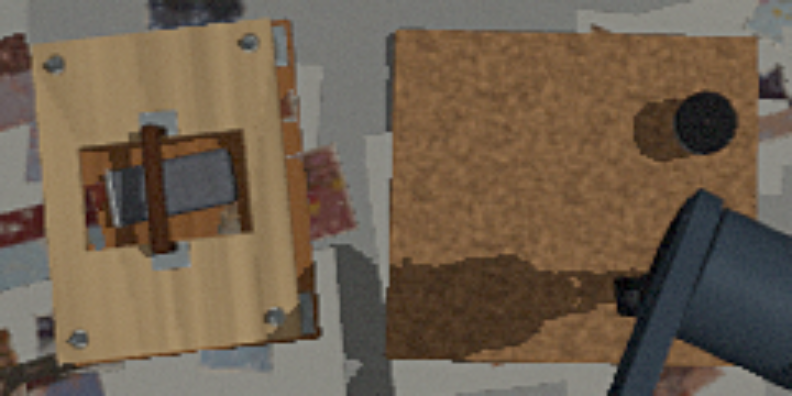

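The shelf is clear and unmoved, and the jar stands on the mat at crop (706,122). Next I grip the bar.

```bash
python3 -m pendant '{"xyz":[[9,-34,0],[21,-77,0],[33,-120,0],[45,-163,0],[57,-206,0],[69,-249,0],[80,-290,0],[90,-325,0]],"rot":[[0,0,0],[0,0,0],[0,0,0],[0,0,0],[0,0,0],[0,0,0],[0,0,0],[0,0,0]],"fingers":[0,0,0,0,0,0,0,0]}'
python3 -m pendant '{"xyz":[[12,-43,0],[22,-77,0],[24,-86,0],[24,-86,30],[24,-86,60],[24,-86,80],[24,-86,87],[24,-86,88]],"rot":[[0,0,0],[0,0,0],[0,0,0],[0,0,0],[0,0,0],[0,0,0],[0,0,0],[0,0,0]],"fingers":[0.1,0.2,0.2,0.2,0.2,0.2,0.2,0.2]}'
python3 -c "
from h import *
plan(536.3,316.4,75,4.9)"
```

```text
clock: 13.8
position: [0.5205, 0.2308, 0.1621]
tool_rot: [0.999, 0.043, -0.0, -0.0]
wrist_force: [0.5, -0.3, -0.2]
grip_width: 0.0854
gripper_force: 0.0
clock: 14.6
position: [0.5365, 0.3153, 0.0733]
tool_rot: [0.999, 0.043, -0.001, 0.0]
wrist_force: [0.6, 0.2, -0.2]
grip_width: 0.0685
gripper_force: 0.0
 xyz [-0.1, -1.1, -1.7] rot [0.0009, 0.0026, -0.0003]
```

```bash
python3 -m pendant '{"xyz":[[0,-1,-1],[0,-1,-1],[0,-1,-1],[0,-1,-1],[0,-1,-1],[0,-1,-1],[0,-1,-1],[0,-1,-1]],"rot":[[0,0,0],[0,0,0],[0,0,0],[0,0,0],[0,0,0],[0,0,0],[0,0,0],[0,0,0]],"fingers":[0.3,0.4,0.5,0.6,0.7,0.8,0.9,1]}'
python3 -m pendant '{"xyz":[[0,0,0],[0,0,0],[0,0,0],[0,0,0],[0,0,0],[0,0,0],[0,0,0],[0,0,0]],"rot":[[0,0,0],[0,0,0],[0,0,0],[0,0,0],[0,0,0],[0,0,0],[0,0,0],[0,0,0]],"fingers":[1,1,1,1,1,1,1,1]}'
python3 -c "
from h import *
s=robot.state();print(s['position'],s['tool_rot'],s['wrist_force'],s['wrist_torque'])"
```

```text
clock: 15.4
position: [0.5374, 0.3178, 0.0759]
tool_rot: [0.999, 0.043, 0.0, -0.001]
wrist_force: [-0.3, 3.1, 3.9]
grip_width: 0.0127
gripper_force: 59.2
clock: 16.2
position: [0.5375, 0.3179, 0.0759]
tool_rot: [0.999, 0.043, 0.0, -0.001]
wrist_force: [-1.1, 2.6, 5.9]
grip_width: 0.0127
gripper_force: 59.4
[0.53745855 0.31786012 0.07585067] [ 9.99082272e-01  4.28266823e-02  4.63397846e-04 -5.22850444e-04] [-1.1198285   2.58672219  5.8816017 ] [ 0.49258032  0.20352413 -0.03719493]
```

```bash
python3 -m pendant '{"xyz":[[0,-1,-3],[0,-1,-8],[0,-1,-15],[0,-1,-23],[0,-1,-32],[0,-1,-45],[0,-1,-60],[0,-1,-60]],"rot":[[0,0,0],[0,0,0],[0,0,0],[0,0,0],[0,0,0],[0,0,0],[0,0,0],[0,0,0]],"fingers":[1,1,1,1,1,1,1,1]}'
python3 -c "
from h import *
s=robot.camera('side');save(s,'g2.png');s=robot.state();print(s['tool_rot'],s['wrist_force'],s['wrist_torque'])"
```

```text
clock: 17.0
position: [0.5391, 0.319, 0.1385]
tool_rot: [0.999, 0.043, 0.003, -0.001]
wrist_force: [0.4, -0.2, -3.5]
grip_width: 0.0128
gripper_force: 58.7
[ 9.99076917e-01  4.29131464e-02  1.85948252e-03 -5.64082257e-04] [ 0.13715477  0.85397984 -3.50710949] [-0.01492147 -0.02070376 -0.00194626]
```

View pics/g2.png

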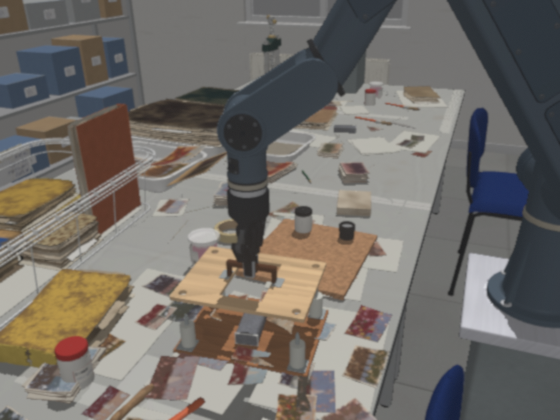

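```bash
python3 -c "
from h import *
plan(526,47,60,-2.6)
plan(526,47,137,-2.6)"
```

```text
xyz [-35.8, 269.7, 76.8] rot [-0.0012, -0.0037, 0.1312]
 xyz [-35.5, 269.6, -0.2] rot [-0.0012, -0.0037, 0.1312]
```

```bash
python3 -m pendant '{"xyz":[[-4,30,0],[-9,68,0],[-14,106,0],[-19,144,0],[-24,182,0],[-29,220,0],[-33,250,0],[-36,270,0]],"rot":[[0,0,0.01],[0,0,0.03],[0,0,0.05],[0,0,0.07],[0,0,0.09],[0,0,0.11],[0,0,0.12],[0,-0.004,0.13]],"fingers":[1,1,1,1,1,1,1,1]}'
python3 -m pendant '{"xyz":[[0,0,5],[0,0,35],[0,0,65],[0,0,85],[0,0,93],[0,0,97],[0,0,100],[0,0,102]],"rot":[[0,0,0],[0,0,0],[0,0,0],[0,0,0],[0,0,0],[0,0,0],[0,0,0],[0,0,0]],"fingers":[1,1,1,1,1,1,1,1]}'
python3 -c "
from h import *
plan(526,47,34,-2.6)
c=robot.camera('top');save(c,'m2.png');a=cv2.resize(c['color'][185:305,95:335],None,fx=3.3,fy=3.3)
cv2.imwrite('pics/m2c.png',a[:,:,::-1])"
```

```text
clock: 17.85
position: [0.5238, 0.044, 0.135]
tool_rot: [1.0, -0.023, -0.003, 0.0]
wrist_force: [0.4, 0.8, -3.7]
grip_width: 0.0126
gripper_force: 59.0
clock: 18.65
position: [0.5247, 0.0463, 0.0339]
tool_rot: [1.0, -0.022, -0.001, 0.0]
wrist_force: [-0.7, -0.4, -2.0]
grip_width: 0.0131
gripper_force: 59.1
 xyz [1.2, -0.8, -0.1] rot [0.0004, 0.0023, 0.0015]
```

View pics/m2c.png

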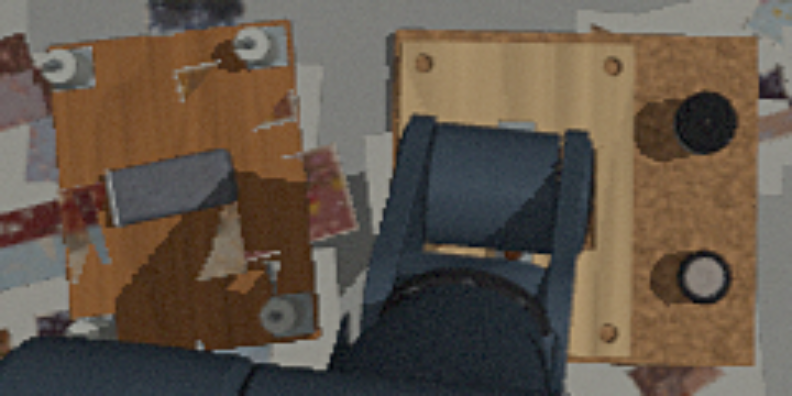

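The shelf lies on the mat beside the jar and the loupe, and the weight on the base is now fully visible around crop (172,187). I'll release the shelf, rise, and measure the weight.

```bash
python3 -m pendant '{"xyz":[[0,0,1],[0,0,1],[0,0,1],[0,0,1],[0,0,1],[0,0,1],[0,0,1],[0,0,-15]],"rot":[[0,0,0],[0,0,0],[0,0,0],[0,0,0],[0,0,0],[0,0,0],[0,0,0],[0,0,0]],"fingers":[1,0.9,0.7,0.5,0.3,0.2,0.2,0.2]}'
python3 -m pendant '{"xyz":[[0,0,-40],[0,0,-85],[0,0,-110],[0,0,-110],[0,0,-110],[0,0,-110],[0,0,-110],[0,0,-110]],"rot":[[0,0,0],[0,0,0],[0,0,0],[0,0,0],[0,0,0],[0,0,0],[0,0,0],[0,0,0]],"fingers":[0,0,0,0,0,0,0,0]}'
python3 - <<'E'
from h import *
c=robot.camera('top');save(c,'m3.png')
h=cv2.cvtColor(c['color'],cv2.COLOR_RGB2HSV).astype(int)[215:265,115:175]
m=((h[...,0]>95)&(h[...,0]<140)&(h[...,1]>12)).astype(np.uint8)
m=cv2.morphologyEx(m,cv2.MORPH_OPEN,np.ones((3,3)))
k=max(cv2.findContours(m,0,2)[0],key=cv2.contourArea)[:,0]+[115,215]
P=np.array([ray(c,p,.036)[:2] for p in k],np.float32)*1000
print(cv2.minAreaRect(P))
W=np.array([ray(c,(95+u/3.3-.35,185+v/3.3-.35),.036)[:2]*1000 for u,v in[(106,172),(230,150),(238,200),(115,226)]])
print(W.mean(0),np.linalg.norm(W-np.roll(W,1,0),axis=1));d=W[0]+W[3]-W[1]-W[2];print(np.degrees(np.arctan2(d[1],d[0])))
b=cv2.resize(c['color'][210:270,110:180],None,fx=8,fy=8,interpolation=cv2.INTER_CUBIC)
cv2.imwrite('pics/w.png',b[:,:,::-1])
plan(W.mean(0)[0],W.mean(0)[1],145,100)
E
```

```text
clock: 19.5
position: [0.5226, 0.0462, 0.047]
tool_rot: [1.0, -0.022, -0.004, -0.0]
wrist_force: [-0.6, 0.3, -0.1]
grip_width: 0.0683
gripper_force: 0.0
clock: 20.3
position: [0.5238, 0.0462, 0.157]
tool_rot: [1.0, -0.022, -0.003, -0.0]
wrist_force: [0.8, -0.4, -0.1]
grip_width: 0.0854
gripper_force: 0.0
((545.0509033203125, 347.1617126464844), (27.652433395385742, 17.61261558532715), 26.091833114624023)
[539.54891398 319.75418386] [ 43.98996885 100.83587315  40.73401228 100.32702159]
99.5070632515828
 xyz [3.6, -274.0, 12.2] rot [-0.0056, 0.0046, -1.7896]
```

View pics/w.png

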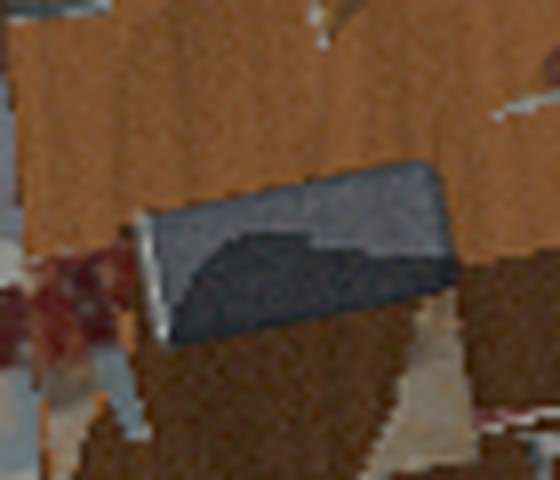

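The weight's top corners are at (138,218), (435,162), (458,282) and (168,348) in the crop. That puts the centre at about (540,319.5) mm with the long axis at 100°.

```bash
python3 -m pendant '{"xyz":[[0,-30,0],[1,-65,0],[1,-105,0],[2,-145,0],[2,-185,0],[3,-225,0],[3,-255,0],[3,-274,0]],"rot":[[0,0,-0.13],[0,0,-0.26],[0,0,-0.39],[0,0,-0.52],[0,0,-0.65],[0,0,-0.78],[0,0,-0.91],[0,0,-1.04]],"fingers":[0,0,0,0,0,0,0,0]}'
python3 -m pendant '{"xyz":[[0,0,0],[0,0,0],[0,0,0],[0,0,0],[0,0,0],[0,0,0],[0,0,0],[0,0,0]],"rot":[[0,0,-0.12],[0,0,-0.25],[0,0,-0.38],[0,0,-0.5],[0,0,-0.62],[0,0,-0.71],[0,0,-0.75],[0,0,-0.75]],"fingers":[0,0,0,0,0,0,0,0]}'
python3 -c "
from h import *
plan(540,319.5,12,100)"
```

```text
clock: 21.15
position: [0.5391, 0.3222, 0.1575]
tool_rot: [0.877, 0.481, -0.002, -0.001]
wrist_force: [0.1, -0.5, 0.3]
grip_width: 0.0852
gripper_force: 0.0
clock: 21.95
position: [0.5393, 0.3196, 0.1575]
tool_rot: [0.643, 0.766, -0.002, -0.002]
wrist_force: [-0.1, 0.3, 0.1]
grip_width: 0.0858
gripper_force: 0.0
 xyz [-0.3, 1.4, 145.5] rot [-0.0053, -0.0004, 0.0003]
```

```bash
python3 -m pendant '{"xyz":[[0,1,40],[0,1,80],[0,1,110],[0,1,130],[0,1,139],[0,1,143],[0,1,145],[0,1,145]],"rot":[[-0.004,0,0],[-0.004,0,0],[-0.004,0,0],[-0.004,0,0],[-0.004,0,0],[-0.004,0,0],[-0.004,0,0],[-0.004,0,0]],"fingers":[0,0,0,0,0,0,0,0]}'
python3 -m pendant '{"xyz":[[0,0,0],[0,0,0],[0,0,0],[0,0,0],[0,0,0],[0,0,0],[0,0,0],[0,0,0]],"rot":[[0,0,0],[0,0,0],[0,0,0],[0,0,0],[0,0,0],[0,0,0],[0,0,0],[0,0,0]],"fingers":[0.2,0.3,0.4,0.6,0.8,1,1,1]}'
python3 -m pendant '{"xyz":[[0,0,-2],[0,0,-6],[0,0,-12],[0,0,-30],[0,0,-60],[0,0,-90],[0,0,-110],[0,0,-110]],"rot":[[0,0,0],[0,0,0],[0,0,0],[0,0,0],[0,0,0],[0,0,0],[0,0,0],[0,0,0]],"fingers":[1,1,1,1,1,1,1,1]}'
python3 -c "
from h import *
plan(491.3,-329.4,150,102.5)
c=robot.camera('side');save(c,'g3.png')"
```

```text
clock: 22.75
position: [0.5407, 0.3202, 0.0141]
tool_rot: [0.643, 0.766, 0.001, 0.0]
wrist_force: [0.6, -1.2, 0.1]
grip_width: 0.0855
gripper_force: 0.0
clock: 23.55
position: [0.5407, 0.3201, 0.0141]
tool_rot: [0.643, 0.766, 0.001, 0.0]
wrist_force: [0.7, -0.6, 6.0]
grip_width: 0.044
gripper_force: 64.7
clock: 24.35
position: [0.5419, 0.3207, 0.1263]
tool_rot: [0.643, 0.766, 0.003, 0.001]
wrist_force: [1.2, 0.1, -6.0]
grip_width: 0.0436
gripper_force: 63.4
 xyz [-631.3, -162.9, -25.9] rot [0.0066, -0.0017, -0.043]
```

View pics/g3.png

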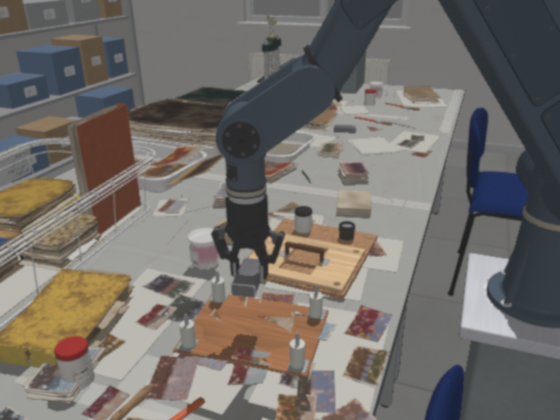

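The weight hangs level in the gripper (6 N). I'll carry it to the board.

```bash
python3 -m pendant '{"xyz":[[-25,-6,-5],[-68,-17,-10],[-112,-29,-15],[-156,-40,-15],[-200,-52,-15],[-244,-63,-15],[-288,-74,-15],[-330,-85,-15]],"rot":[[0,0,0],[0,0,0],[0,0,0],[0,0,0],[0,0,0],[0,0,0],[0,0,0],[0,0,0]],"fingers":[1,1,1,1,1,1,1,1]}'
python3 -m pendant '{"xyz":[[-42,-11,0],[-86,-22,0],[-130,-34,0],[-174,-45,0],[-218,-56,0],[-255,-66,0],[-285,-74,0],[-301,-78,0]],"rot":[[0,0,0],[0,0,0],[0,0,0],[0,0,-0.02],[0,0,-0.04],[0,0,-0.043],[0,0,-0.043],[0,0,-0.043]],"fingers":[1,1,1,1,1,1,1,1]}'
python3 -c "
from h import *
plan(491.3,-329.4,29,102.5)
c=robot.camera('top');save(c,'b.png');b=cv2.resize(c['color'][205:300,330:450],None,fx=6,fy=6,interpolation=cv2.INTER_CUBIC)
cv2.imwrite('pics/b1.png',b[:,:,::-1])"
```

```text
clock: 25.2
position: [0.5121, -0.0215, 0.1364]
tool_rot: [0.643, 0.766, -0.001, -0.002]
wrist_force: [0.9, -0.3, -5.4]
grip_width: 0.0437
gripper_force: 63.4
clock: 26.0
position: [0.4882, -0.3324, 0.1359]
tool_rot: [0.627, 0.779, 0.0, -0.001]
wrist_force: [1.2, 0.3, -5.9]
grip_width: 0.0437
gripper_force: 63.3
 xyz [2.1, 3.8, 106.9] rot [-0.0012, -0.0018, -0.0029]
```

```bash
python3 -m pendant '{"xyz":[[2,4,30],[2,4,60],[2,4,85],[2,4,97],[2,4,102],[2,4,105],[2,4,107],[2,4,107]],"rot":[[0,0,0],[0,0,0],[0,0,0],[0,0,0],[0,0,0],[0,0,0],[0,0,0],[0,0,0]],"fingers":[1,1,1,1,1,1,1,1]}'
python3 -m pendant '{"xyz":[[0,0,0.5],[0,0,0.5],[0,0,0.5],[0,0,0.5],[0,0,0.5],[0,0,0.5],[0,0,-10],[0,0,-40]],"rot":[[0,0,0],[0,0,0],[0,0,0],[0,0,0],[0,0,0],[0,0,0],[0,0,0],[0,0,0]],"fingers":[1,0.8,0.6,0.4,0.2,0,0,0]}'
python3 -m pendant '{"xyz":[[0,0,-30],[20,0,-60],[60,0,-90],[105,0,-90],[150,0,-90],[195,0,-90],[240,0,-90],[280,0,-90]],"rot":[[0,0,0],[0,0,0],[0,0,0.13],[0,0,0.26],[0,0,0.39],[0,0,0.52],[0,0,0.65],[0,0,0.78]],"fingers":[0,0,0,0,0,0,0,0]}'
python3 - <<'E'
from h import *
c=robot.camera('top');save(c,'b2.png');b=cv2.resize(c['color'][205:300,330:450],None,fx=6,fy=6,interpolation=cv2.INTER_CUBIC)
cv2.imwrite('pics/b2c.png',b[:,:,::-1])
a=cv2.resize(c['color'][185:305,95:335],None,fx=3.3,fy=3.3)
cv2.imwrite('pics/m4c.png',a[:,:,::-1])
plan(525,46.5,150,-2.6)
E
```

```text
clock: 26.85
position: [0.4933, -0.3274, 0.0316]
tool_rot: [0.626, 0.78, 0.0, 0.001]
wrist_force: [-0.2, -0.6, -6.5]
grip_width: 0.0438
gripper_force: 63.2
clock: 27.65
position: [0.4914, -0.3258, 0.0697]
tool_rot: [0.626, 0.78, 0.001, -0.003]
wrist_force: [0.1, 0.7, -0.5]
grip_width: 0.0853
gripper_force: 0.0
clock: 28.45
position: [0.4316, -0.0519, 0.162]
tool_rot: [0.877, 0.481, 0.001, 0.0]
wrist_force: [0.8, 0.4, -0.3]
grip_width: 0.0856
gripper_force: 0.0
 xyz [130.9, 32.0, 11.5] rot [-0.0073, 0.0023, 1.046]
```

View pics/b2c.png

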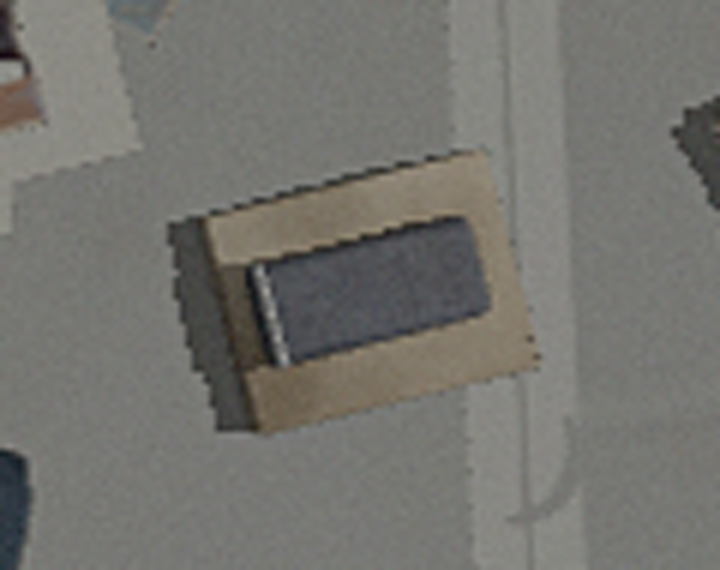

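The weight lies flat and lengthways on the board. Its centre is about 6 mm off along the long axis, inside the 14 mm limit. Back to the shelf.

```bash
python3 -m pendant '{"xyz":[[16,4,0],[35,9,0],[55,14,0],[75,19,0],[95,24,0],[112,28,5],[125,31,9],[131,32,11]],"rot":[[0,0,0.13],[0,0,0.26],[0,0,0.39],[0,0,0.52],[0,0,0.65],[0,0,0.78],[0,0,0.91],[-0.006,0.002,1.044]],"fingers":[0,0,0,0,0.1,0.2,0.2,0.2]}'
python3 -m pendant '{"xyz":[[0,0,0],[0,0,10],[0,0,20],[0,0,20],[0,0,20],[0,0,20],[0,0,20],[0,0,20]],"rot":[[0,0,0],[0,0,0],[0,0,0],[0,0,0],[0,0,0],[0,0,0],[0,0,0],[0,0,0]],"fingers":[0.2,0.2,0.2,0.2,0.2,0.2,0.2,0.2]}'
python3 -c "
from h import *
plan(524.7,46.4,34,-2.6)"
```

```text
clock: 29.3
position: [0.5306, 0.0405, 0.1507]
tool_rot: [1.0, -0.02, 0.003, 0.002]
wrist_force: [0.3, 0.1, -0.1]
grip_width: 0.0686
gripper_force: 0.0
clock: 30.1
position: [0.5294, 0.0399, 0.1303]
tool_rot: [1.0, -0.018, 0.002, 0.002]
wrist_force: [0.0, -0.1, -0.8]
grip_width: 0.0683
gripper_force: 0.0
 xyz [-5.4, -6.6, 96.3] rot [0.0034, -0.005, 0.0103]
```

```bash
python3 -m pendant '{"xyz":[[-5,-7,10],[-5,-7,40],[-5,-7,70],[-5,-7,88],[-5,-7,93],[-5,-7,95],[-5,-7,95],[-5,-7,95]],"rot":[[0.003,-0.005,0.01],[0.003,-0.005,0.01],[0.003,-0.005,0.01],[0.003,-0.005,0.01],[0.003,-0.005,0.01],[0.003,-0.005,0.01],[0.003,-0.005,0.01],[0.003,-0.005,0.01]],"fingers":[0.2,0.2,0.2,0.2,0.2,0.2,0.2,0.2]}'
python3 -c "
from h import *
plan(524.7,46.4,34,-2.6)"
```

```text
clock: 30.9
position: [0.5256, 0.0469, 0.0359]
tool_rot: [1.0, -0.023, 0.001, 0.0]
wrist_force: [-0.3, 0.1, -0.5]
grip_width: 0.0686
gripper_force: 0.0
 xyz [-0.9, 0.5, 1.9] rot [0.0005, -0.0014, 0.0002]
```

```bash
python3 -m pendant '{"xyz":[[-1,0.5,2],[-1,0.5,2],[-1,0.5,2],[-1,0.5,2],[-1,0.5,2],[-1,0.5,2],[-1,0.5,2],[-1,0.5,2]],"rot":[[0,0,0],[0,0,0],[0,0,0],[0,0,0],[0,0,0],[0,0,0],[0,0,0],[0,0,0]],"fingers":[0.2,0.3,0.5,0.7,0.9,1,1,1]}'
python3 -m pendant '{"xyz":[[0,0,0],[0,0,0],[0,0,-5],[0,0,-30],[0,0,-65],[0,0,-100],[0,0,-103],[0,0,-103]],"rot":[[0,0,0],[0,0,0],[0,0,0],[0,0,0],[0,0,0],[0,0,0],[0,0,0],[0,0,0]],"fingers":[1,1,1,1,1,1,1,1]}'
python3 -c "
from h import *
plan(538.5,318.5,137,4.9); print(robot.state()['tool_rot'],robot.state()['wrist_torque'])"
```

```text
clock: 31.7
position: [0.524, 0.0463, 0.0333]
tool_rot: [1.0, -0.023, -0.0, 0.0]
wrist_force: [0.2, -0.9, 3.8]
grip_width: 0.0128
gripper_force: 59.1
clock: 32.5
position: [0.5239, 0.0466, 0.1362]
tool_rot: [1.0, -0.023, 0.0, 0.0]
wrist_force: [-0.5, -0.1, -4.4]
grip_width: 0.0126
gripper_force: 59.1
 xyz [2.3, -272.3, -0.9] rot [0.0003, -0.0002, -0.1308]
[ 9.99744187e-01 -2.26169713e-02  1.11381872e-04  1.41794313e-04] [ 0.02092665 -0.03586158 -0.02854596]
```

```bash
python3 -m pendant '{"xyz":[[0,-25,0],[0,-65,0],[1,-105,0],[1,-145,0],[1,-185,0],[2,-225,0],[2,-255,0],[2,-272,0]],"rot":[[0,0,-0.01],[0,0,-0.03],[0,0,-0.05],[0,0,-0.07],[0,0,-0.09],[0,0,-0.11],[0,0,-0.12],[0,0,-0.131]],"fingers":[1,1,1,1,1,1,1,1]}'
python3 -m pendant '{"xyz":[[0,0,0],[0,0,0],[0,0,10],[0,0,20],[0,0,25],[0,0,25],[0,0,25],[0,0,25]],"rot":[[0,0,0],[0,0,0],[0,0,0],[0,0,0],[0,0,0],[0,0,0],[0,0,0],[0,0,0]],"fingers":[1,1,1,1,1,1,1,1]}'
python3 - <<'E'
from h import *
plan(537.8,318.3,100,4.9)
c=robot.camera('top');s=robot.camera('side')
a=cv2.resize(c['color'][185:305,95:205],None,fx=3.6,fy=3.6,interpolation=cv2.INTER_CUBIC)
b=cv2.resize(s['color'][240:360,165:335],None,fx=2.3,fy=3.6,interpolation=cv2.INTER_CUBIC)
cv2.imwrite('pics/hov.png',np.hstack([a,b])[:,:,::-1])
E
```

```text
clock: 33.3
position: [0.5363, 0.32, 0.1329]
tool_rot: [0.999, 0.044, -0.003, 0.001]
wrist_force: [0.4, -0.9, -3.6]
grip_width: 0.0124
gripper_force: 59.2
clock: 34.1
position: [0.5386, 0.318, 0.1112]
tool_rot: [0.999, 0.043, 0.0, 0.0]
wrist_force: [-0.1, -0.5, -4.1]
grip_width: 0.0129
gripper_force: 59.2
 xyz [-0.8, -0.4, 11.2] rot [0.0001, -0.0002, 0.0]
```

View pics/hov.png

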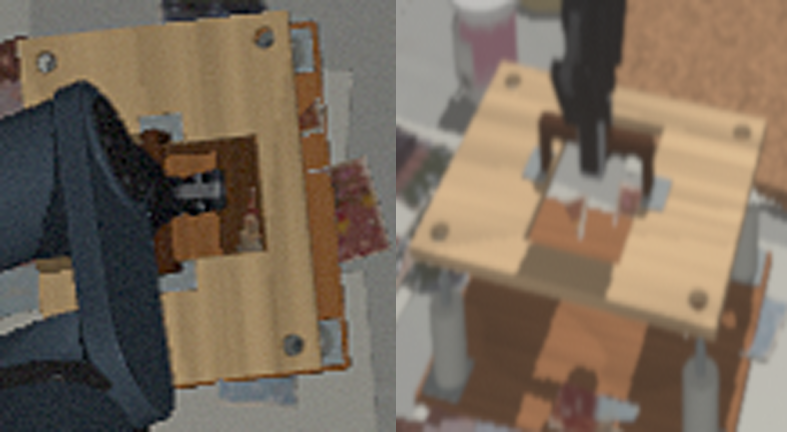

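The pins show through the three visible holes, so the shelf is aligned. Lowering it gently.

```bash
python3 -m pendant '{"xyz":[[-0.8,-0.4,3],[-0.8,-0.4,6],[-0.8,-0.4,10],[-0.8,-0.4,14],[-0.8,-0.4,18],[-0.8,-0.4,21],[-0.8,-0.4,21],[-0.8,-0.4,21]],"rot":[[0,0,0],[0,0,0],[0,0,0],[0,0,0],[0,0,0],[0,0,0],[0,0,0],[0,0,0]],"fingers":[1,1,1,1,1,1,1,1]}'
python3 -c "
from h import *
plan(537.8,318.3,75.9,4.9); print(robot.state()['wrist_force'],robot.state()['wrist_torque'])"
```

```text
clock: 35.0
position: [0.5374, 0.3183, 0.0898]
tool_rot: [0.999, 0.043, -0.0, 0.0]
wrist_force: [-0.4, 0.3, -2.2]
grip_width: 0.0129
gripper_force: 59.2
 xyz [0.4, 0.1, 13.9] rot [0.0003, 0.0007, 0.0003]
[-0.35750736  0.34893044 -2.18683921] [-0.02670891  0.04061281  0.07421504]
```

```bash
python3 -m pendant '{"xyz":[[0,0,3],[0,0,6],[0,0,9],[0,0,11],[0,0,13],[0,0,14],[0,0,14],[0,0,14]],"rot":[[0,0,0],[0,0,0],[0,0,0],[0,0,0],[0,0,0],[0,0,0],[0,0,0],[0,0,0]],"fingers":[1,1,1,1,1,1,1,1]}'
python3 -c "
from h import *
print(robot.state()['wrist_force'],robot.state()['wrist_torque'])"
```

```text
clock: 35.8
position: [0.5374, 0.3184, 0.0759]
tool_rot: [0.999, 0.043, -0.0, 0.0]
wrist_force: [-0.1, 0.1, -3.3]
grip_width: 0.013
gripper_force: 59.2
[-0.12758739  0.14002649 -3.29643859] [-0.02559932 -0.02524328 -0.02973995]
```

```bash
python3 -m pendant '{"xyz":[[0,0,0.5],[0,0,1],[0,0,1.5],[0,0,1.5],[0,0,1.5],[0,0,1.5],[0,0,1.5],[0,0,1.5]],"rot":[[0,0,0],[0,0,0],[0,0,0],[0,0,0],[0,0,0],[0,0,0],[0,0,0],[0,0,0]],"fingers":[1,1,1,1,1,1,1,1]}'
python3 -m pendant '{"xyz":[[0,0,0],[0,0,0],[0,0,0],[0,0,0],[0,0,0],[0,0,0],[0,0,-20],[0,0,-60]],"rot":[[0,0,0],[0,0,0],[0,0,0],[0,0,0],[0,0,0],[0,0,0],[0,0,0],[0,0,0]],"fingers":[0.9,0.7,0.5,0.3,0.2,0.2,0.2,0.2]}'
python3 -m pendant '{"xyz":[[0,0,-25],[-4,40,-25],[-8,80,-25],[-12,125,-25],[-16,170,-25],[-20,215,-25],[-22,240,-25],[-22,240,-25]],"rot":[[0,0,0],[0,0,0],[0,0,0],[0,0,0],[0,0,0],[0,0,0],[0,0,0],[0,0,0]],"fingers":[0,0,0,0,0,0,0,0]}'
python3 - <<'E'
from h import *
plan(579,-107,160,4.9)
c=robot.camera('top');s=robot.camera('side')
a=cv2.resize(c['color'][185:305,95:205],None,fx=3.6,fy=3.6,interpolation=cv2.INTER_CUBIC)
b=cv2.resize(s['color'][240:360,165:335],None,fx=2.3,fy=3.6,interpolation=cv2.INTER_CUBIC)
cv2.imwrite('pics/seat.png',np.hstack([a,b])[:,:,::-1])
E
```

```text
clock: 36.6
position: [0.5375, 0.3184, 0.0753]
tool_rot: [0.999, 0.043, 0.0, 0.0]
wrist_force: [-2.7, -0.7, 5.2]
grip_width: 0.0127
gripper_force: 60.3
clock: 37.4
position: [0.5349, 0.3173, 0.1316]
tool_rot: [0.999, 0.043, -0.004, 0.001]
wrist_force: [-0.3, -0.2, -0.2]
grip_width: 0.0682
gripper_force: 0.0
clock: 38.2
position: [0.5365, 0.0741, 0.1596]
tool_rot: [0.999, 0.041, -0.0, 0.001]
wrist_force: [0.3, 0.4, 0.2]
grip_width: 0.0855
gripper_force: 0.0
 xyz [27.7, 184.0, -0.2] rot [0.001, 0.0002, -0.0045]
```

View pics/seat.png

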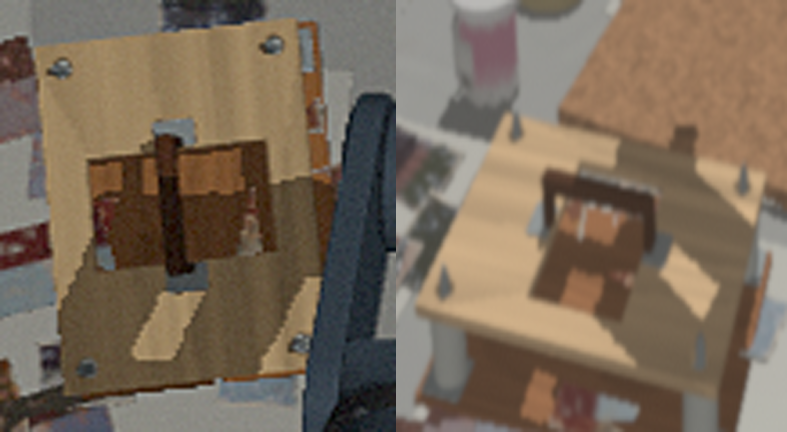

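The shelf is seated, with all four pins showing through it. Fetching the jar.

```bash
python3 -m pendant '{"xyz":[[5,35,0],[11,75,0],[18,120,0],[24,160,0],[27,180,0],[28,184,0],[28,184,0],[28,184,20]],"rot":[[0,0,0],[0,0,0],[0,0,0],[0,0,0],[0,0,0],[0,0,0],[0,0,0],[0,0,0]],"fingers":[0,0,0,0,0,0,0,0]}'
python3 -m pendant '{"xyz":[[0,0,10],[0,0,20],[0,0,20],[0,0,20],[0,0,20],[0,0,20],[0,0,20],[0,0,20]],"rot":[[0,0,0],[0,0,0],[0,0,0],[0,0,0],[0,0,0],[0,0,0],[0,0,0],[0,0,0]],"fingers":[0,0,0,0,0,0,0,0]}'
python3 -c "
from h import *
plan(579.2,-106.7,34,4.9)"
```

```text
clock: 39.1
position: [0.5811, -0.1018, 0.1415]
tool_rot: [0.999, 0.044, 0.002, 0.001]
wrist_force: [0.0, -0.8, 0.5]
grip_width: 0.0852
gripper_force: 0.0
clock: 39.9
position: [0.5799, -0.1037, 0.1199]
tool_rot: [0.999, 0.043, 0.0, 0.0]
wrist_force: [0.1, 0.3, -0.4]
grip_width: 0.0853
gripper_force: 0.0
 xyz [-0.9, 2.8, 85.9] rot [0.0006, 0.0, 0.0001]
```

```bash
python3 -m pendant '{"xyz":[[-1,3,25],[-1,3,50],[-1,3,70],[-1,3,80],[-1,3,85],[-1,3,86],[-1,3,86],[-1,3,86]],"rot":[[0,0,0],[0,0,0],[0,0,0],[0,0,0],[0,0,0],[0,0,0],[0,0,0],[0,0,0]],"fingers":[0,0,0,0,0,0,0,0]}'
python3 -m pendant '{"xyz":[[0,0,0],[0,0,0],[0,0,0],[0,0,0],[0,0,0],[0,0,0],[0,0,0],[0,0,0]],"rot":[[0,0,0],[0,0,0],[0,0,0],[0,0,0],[0,0,0],[0,0,0],[0,0,0],[0,0,0]],"fingers":[0.2,0.3,0.4,0.6,0.8,1,1,1]}'
python3 -m pendant '{"xyz":[[0,0,-10],[0,0,-45],[0,0,-85],[0,0,-125],[0,0,-150],[5,-30,-150],[12,-65,-150],[19,-105,-150]],"rot":[[0,0,0],[0,0,0],[0,0,0],[0,0,0],[0,0,0],[0,0,0],[0,0,0],[0,0,0]],"fingers":[1,1,1,1,1,1,1,1]}'
python3 -m pendant '{"xyz":[[8,-43,0],[16,-86,0],[24,-129,0],[32,-172,0],[40,-215,0],[48,-258,0],[54,-295,0],[60,-325,0]],"rot":[[0,0,0],[0,0,0],[0,0,0],[0,0,0],[0,0,0],[0,0,0],[0,0,0],[0,0,0]],"fingers":[1,1,1,1,1,1,1,1]}'
python3 -m pendant '{"xyz":[[0,0,0],[0,0,20],[0,0,40],[0,0,50],[0,0,50],[0,0,50],[0,0,50],[0,0,50]],"rot":[[0,0,0],[0,0,0],[0,0,0],[0,0,0],[0,0,0],[0,0,0],[0,0,0],[0,0,0]],"fingers":[1,1,1,1,1,1,1,1]}'
python3 -c "
from h import *
plan(621.2,328.8,84.5,4.9)"
```

```text
clock: 40.7
position: [0.5796, -0.1069, 0.0345]
tool_rot: [0.999, 0.043, 0.001, 0.001]
wrist_force: [-0.6, 0.5, -0.2]
grip_width: 0.0852
gripper_force: 0.0
clock: 41.5
position: [0.5792, -0.1068, 0.0342]
tool_rot: [0.999, 0.043, 0.0, 0.0]
wrist_force: [-2.0, -0.2, 5.3]
grip_width: 0.0463
gripper_force: 61.5
clock: 42.3
position: [0.5888, -0.0001, 0.184]
tool_rot: [0.999, 0.042, -0.0, 0.0]
wrist_force: [0.4, -0.0, -1.4]
grip_width: 0.0464
gripper_force: 61.9
clock: 43.1
position: [0.6199, 0.331, 0.183]
tool_rot: [0.999, 0.044, -0.001, 0.0]
wrist_force: [0.5, -0.1, -1.7]
grip_width: 0.0469
gripper_force: 61.9
clock: 43.9
position: [0.6216, 0.3286, 0.1347]
tool_rot: [0.999, 0.043, 0.001, -0.0]
wrist_force: [-0.1, -0.2, -0.8]
grip_width: 0.0461
gripper_force: 62.0
 xyz [-0.5, -0.2, 50.2] rot [-0.0002, -0.0016, 0.0001]
```

```bash
python3 -m pendant '{"xyz":[[0,0,15],[0,0,30],[0,0,40],[0,0,45],[0,0,48],[0,0,50],[0,0,50],[0,0,50]],"rot":[[0,0,0],[0,0,0],[0,0,0],[0,0,0],[0,0,0],[0,0,0],[0,0,0],[0,0,0]],"fingers":[1,1,1,1,1,1,1,1]}'
python3 -m pendant '{"xyz":[[0,0,0],[0,0,0],[0,0,0],[0,0,0],[0,0,0],[0,0,-20],[0,0,-50],[0,0,-90]],"rot":[[0,0,0],[0,0,0],[0,0,0],[0,0,0],[0,0,0],[0,0,0],[0,0,0],[0,0,0]],"fingers":[0.8,0.6,0.4,0.2,0,0,0,0]}'
python3 -m pendant '{"xyz":[[0,0,-20],[-14,30,-20],[-38,75,-20],[-60,118,-20],[-84,161,-20],[-107,204,-20],[-130,247,-20],[-148,280,-20]],"rot":[[0,0,0],[0,0,0],[0,0,0],[0,0,0],[0,0,0],[0,0,0],[0,0,0],[0,0,0]],"fingers":[0,0,0,0,0,0,0,0]}'
python3 -m pendant '{"xyz":[[-20,40,0],[-30,60,0],[-40,90,10],[-45,110,20],[-49,126,30],[-49,126,40],[-49,126,40],[-49,126,40]],"rot":[[0,0,0],[0,0,0],[0,0,0],[0,0,0],[0,0,0],[0,0,0],[0,0,0],[0,0,0]],"fingers":[0,0,0,0,0,0,0,0]}'
python3 -c "
from h import *
plan(459.2,-103,22,4.9)"
```

```text
clock: 44.7
position: [0.6206, 0.3285, 0.0842]
tool_rot: [0.999, 0.043, -0.0, 0.0]
wrist_force: [-3.2, -2.1, 4.9]
grip_width: 0.0465
gripper_force: 62.3
clock: 45.5
position: [0.6197, 0.3281, 0.1718]
tool_rot: [0.999, 0.043, -0.003, 0.001]
wrist_force: [0.1, 0.4, -0.1]
grip_width: 0.0852
gripper_force: 0.0
clock: 46.3
position: [0.4964, 0.0348, 0.1936]
tool_rot: [0.999, 0.043, -0.0, 0.0]
wrist_force: [-0.1, 0.1, -0.1]
grip_width: 0.0855
gripper_force: 0.0
clock: 47.1
position: [0.4593, -0.092, 0.1534]
tool_rot: [0.999, 0.043, -0.001, -0.0]
wrist_force: [0.5, -0.0, 0.0]
grip_width: 0.0856
gripper_force: 0.0
 xyz [-1.0, 11.0, 131.4] rot [-0.0003, 0.0011, 0.0009]
```

```bash
python3 -m pendant '{"xyz":[[-1,11,30],[-1,11,65],[-1,11,95],[-1,11,115],[-1,11,126],[-1,11,131],[-1,11,131],[-1,11,131]],"rot":[[0,0,0],[0,0,0],[0,0,0],[0,0,0],[0,0,0],[0,0,0],[0,0,0],[0,0,0]],"fingers":[0,0,0,0,0,0,0,0]}'
python3 -m pendant '{"xyz":[[0,0,0],[0,0,0],[0,0,0],[0,0,0],[0,0,0],[0,0,0],[0,0,0],[0,0,0]],"rot":[[0,0,0],[0,0,0],[0,0,0],[0,0,0],[0,0,0],[0,0,0],[0,0,0],[0,0,0]],"fingers":[0.2,0.3,0.4,0.6,0.8,1,1,1]}'
python3 -m pendant '{"xyz":[[0,0,-10],[0,0,-45],[0,0,-85],[0,0,-120],[0,0,-135],[3,-30,-135],[6,-65,-135],[8,-105,-135]],"rot":[[0,0,0],[0,0,0],[0,0,0],[0,0,0],[0,0,0],[0,0,0],[0,0,0],[0,0,0]],"fingers":[1,1,1,1,1,1,1,1]}'
python3 -m pendant '{"xyz":[[3,-43,0],[6,-86,0],[9,-129,0],[12,-172,0],[15,-215,0],[18,-250,0],[20,-280,0],[22,-300,0]],"rot":[[0,0,0],[0,0,0],[0,0,0],[0,0,0],[0,0,0],[0,0,0],[0,0,0],[0,0,0]],"fingers":[1,1,1,1,1,1,1,1]}'
python3 -m pendant '{"xyz":[[0,0,0],[0,0,20],[0,0,40],[0,0,50],[0,0,50],[0,0,50],[0,0,50],[0,0,50]],"rot":[[0,0,0],[0,0,0],[0,0,0],[0,0,0],[0,0,0],[0,0,0],[0,0,0],[0,0,0]],"fingers":[1,1,1,1,1,1,1,1]}'
python3 -c "
from h import *
plan(454.3,303.3,72.5,4.9)"
```

```text
clock: 47.9
position: [0.4599, -0.104, 0.0234]
tool_rot: [0.999, 0.043, 0.0, 0.001]
wrist_force: [1.2, -0.6, -0.4]
grip_width: 0.0852
gripper_force: 0.0
clock: 48.7
position: [0.4594, -0.104, 0.0233]
tool_rot: [0.999, 0.043, 0.0, 0.0]
wrist_force: [-0.2, 0.1, 5.6]
grip_width: 0.0401
gripper_force: 59.7
clock: 49.5
position: [0.4586, 0.0018, 0.1584]
tool_rot: [0.999, 0.042, 0.001, 0.0]
wrist_force: [0.1, 0.5, -0.2]
grip_width: 0.0402
gripper_force: 60.7
clock: 50.3
position: [0.4538, 0.3043, 0.1579]
tool_rot: [0.999, 0.044, -0.0, -0.0]
wrist_force: [0.7, -0.4, -1.6]
grip_width: 0.0398
gripper_force: 60.7
clock: 51.1
position: [0.4551, 0.3023, 0.1083]
tool_rot: [0.999, 0.043, 0.001, -0.0]
wrist_force: [-0.6, -0.5, -0.2]
grip_width: 0.0404
gripper_force: 60.7
 xyz [-0.7, -1.1, 35.8] rot [-0.0002, -0.0011, 0.0001]
```

```bash
python3 -m pendant '{"xyz":[[-0.7,-1,12],[-0.7,-1,22],[-0.7,-1,28],[-0.7,-1,32],[-0.7,-1,34],[-0.7,-1,35],[-0.7,-1,35],[-0.7,-1,35]],"rot":[[0,0,0],[0,0,0],[0,0,0],[0,0,0],[0,0,0],[0,0,0],[0,0,0],[0,0,0]],"fingers":[1,1,1,1,1,1,1,1]}'
python3 -m pendant '{"xyz":[[0,0,0],[0,0,0],[0,0,0],[0,0,0],[0,0,0],[0,0,-20],[0,0,-50],[0,0,-90]],"rot":[[0,0,0],[0,0,0],[0,0,0],[0,0,0],[0,0,0],[0,0,0],[0,0,0],[0,0,0]],"fingers":[0.8,0.6,0.4,0.2,0,0,0,0]}'
python3 -m pendant '{"xyz":[[0,0,-20],[0,30,-40],[0,75,-60],[0,118,-60],[0,161,-60],[0,204,-60],[0,247,-60],[0,280,-60]],"rot":[[0,0,0],[0,0,0],[0,0,0],[0,0,0],[0,0,0],[0,0,0],[0,0,0],[0,0,0]],"fingers":[0,0,0,0,0,0,0,0]}'
python3 -m pendant '{"xyz":[[0,20,0],[0,50,0],[0,70,0],[0,70,0],[0,70,0],[0,70,0],[0,70,0],[0,70,0]],"rot":[[0,0,0],[0,0,0],[0,0,0],[0,0,0],[0,0,0],[0,0,0],[0,0,0],[0,0,0]],"fingers":[0,0,0,0,0,0,0,0]}'
python3 - <<'E'
from h import *
c=robot.camera('top');s=robot.camera('side')
c0=np.load('top0.npy',allow_pickle=True).item()
f=lambda i:cv2.resize(i['color'][185:305,95:205],None,fx=3.6,fy=3.6,interpolation=cv2.INTER_CUBIC)
cv2.imwrite('pics/fin.png',np.hstack([f(c0),f(c)])[:,:,::-1])
W=np.array([ray(c,(330+u/6-.4,205+v/6-.4),z)[:2]*1000 for z,q in((.05,[(468,218),(490,308)]),(.024,[(487,152),(538,362)])) for u,v in q])
print(W.round(1),(W[:2].mean(0)-W[2:].mean(0)).round(1),'ideal len 15')
E
```

```text
clock: 51.9
position: [0.453, 0.3029, 0.0733]
tool_rot: [0.999, 0.043, -0.001, 0.0]
wrist_force: [-3.4, -1.1, 8.2]
grip_width: 0.0405
gripper_force: 61.5
clock: 52.7
position: [0.4525, 0.3026, 0.1617]
tool_rot: [0.999, 0.043, -0.002, 0.001]
wrist_force: [0.4, -0.0, -0.2]
grip_width: 0.0852
gripper_force: 0.0
clock: 53.5
position: [0.4779, 0.0219, 0.2225]
tool_rot: [0.999, 0.042, -0.0, 0.0]
wrist_force: [-0.8, -0.0, -0.2]
grip_width: 0.0851
gripper_force: 0.0
clock: 54.3
position: [0.4836, -0.0447, 0.2226]
tool_rot: [0.999, 0.044, -0.0, 0.0]
wrist_force: [0.4, -0.4, 0.5]
grip_width: 0.0855
gripper_force: 0.0
[[ 522.1 -366.6]
 [ 482.8 -374.2]
 [ 551.6 -383.7]
 [ 458.  -401.7]] [-2.4 22.3] ideal len 15
```

View pics/fin.png

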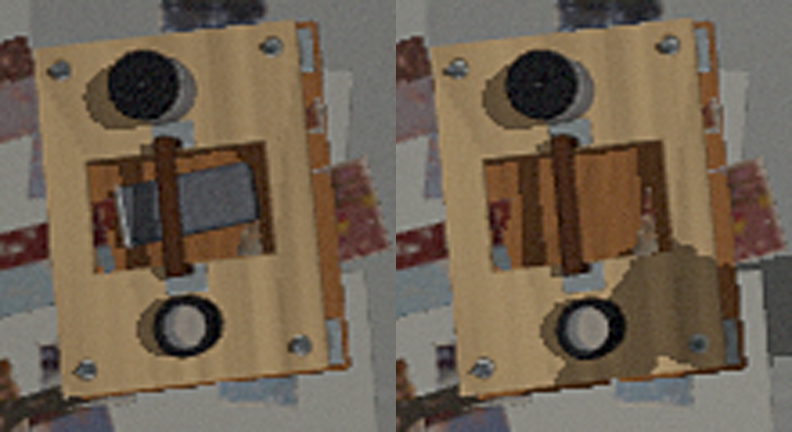

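Run:
```python
from h import *
c1=robot.camera('top');c0=np.load('top0.npy',allow_pickle=True).item()
for c in(c0,c1):
    g=c['color'].max(2)
    for n,(u,v),z in(('jar',(134,209),.126),('loupe',(148,275),.104)):
        m=np.zeros_like(g);m[v-18:v+18,u-18:u+18]=(g[v-18:v+18,u-18:u+18]<48)
        k=max(cv2.findContours(m,0,2)[0],key=cv2.contourArea)
        (x,y),r=cv2.minEnclosingCircle(k);print(n,round(x,1),round(y,1),round(r,1),(ray(c,(x,y),z)*1000).round(1))
h=cv2.cvtColor(c1['color'],cv2.COLOR_RGB2HSV).astype(int)
m=np.zeros(h.shape[:2],np.uint8);m[225:285,362:425]=((h[...,2]<85)&(h[...,0]>90))[225:285,362:425]
m=cv2.morphologyEx(m,cv2.MORPH_OPEN,np.ones((3,3)))
k=max(cv2.findContours(m,0,2)[0],key=cv2.contourArea)[:,0]
print(cv2.minAreaRect(np.array([ray(c1,p,.05)[:2] for p in k],np.float32)*1000))
for z in(.024,.05):print(proj(c1,(.4913,-.3294,z)))
```

```text
jar 134.1 208.1 9.9 [620.2 328.2 126. ]
loupe 146.7 275.6 9.4 [452.3 303.4 104. ]
jar 134.8 208.3 9.8 [619.6 326.6 126. ]
loupe 148.5 275.5 9.6 [452.3 299.  104. ]
((475.79254150390625, -286.9566345214844), (5.222634315490723, 7.8909807205200195), 87.4664535522461)
[391.54472061 253.08198571]
[393.96147327 253.11072862]
```

```bash
python3 -c "
from h import *
print(robot.job_done())"
```

```text
the job is handed in; nothing more can be done
None
```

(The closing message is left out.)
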